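Turn the broad hoe blade over on the slide

ROBOT

A 6-joint arm with a two-finger parallel gripper is mounted at the origin on the work surface. World frame = base frame: x ahead of the robot, y to its left, z up, the work surface at z = 0. Lengths are in m, angles in rad, forces in N, time in s.
With the tool pointing down it reaches from about 0.35 to 0.8 m from the base axis. Payload 7.3 kg.
Tool frame: the origin (TCP) lies between the finger pads; the fingertips stand 25 mm ahead of it and the grasp point (between the pads) lies 6 mm ahead of it (r.tip_extent is the distance from the TCP to the fingertips, in m); z points along the fingers, y is the line along which they close (so a half turn about z gives the same grasp; the last joint's range is limited). The gripper opens to 85 mm and grips with 20 to 120 N. Pads are 22 mm wide; open, the fingers measure 114 mm over their backs; the gripper's body (76 mm by 85 mm) begins 54 mm behind the grasp point. The pads swing forward as they close: fully open they stand 13 mm farther back than shut.
Start: joints at [-1.434, 0.342, 1.524, -0, 1.275, -0.146], TCP at [0.147, -0.504, 0.256] pointing down, gripper open.
Joint ranges: [-2.53, 2.53], [-0.77, 2.02], [0.04, 2.7], [-1, 4.14], [0.28, 2.66], [-3.11, 3.11]. Speed limits (rad/s): [2.57, 2.57, 3.14, 3.14, 3.14, 3.14].

INTERFACE

Orientations are given as a unit quaternion [x, y, z, w].
In Python, from workcell import r, command_gripper, optics gives the robot as it stands. The module is installed in compiled form; this text tells all that it offers. Calls block until the motion is done:
- r.reach(position, orientation): joint-space move of the TCP to a pose.
- r.move_straight(position, orientation=None, speed=0.15, max_force=None): straight line of the TCP; orientation=None keeps the orientation; speed is the mean speed in m/s. With max_force (N) it stops when the force on the tool has changed by that much, and returns True; else False.
- r.movej(angles): joint-space move.
- command_gripper(opening, force=None): finger opening in m; force is the grip in N (None keeps the last); returns when the fingers have stopped.
- r.hold(seconds).
- r.solve_ik(position, orientation): joint angles nearest the present ones, or None.
- r.read_state(): the state.
- optics.get_image(name): name is "scene" or "top"; returns (picture, depth): 384x512x3 uint8, red, green, blue; 384x512 float32, m along the optical axis (not along the pixel's ray), 0 where there is no reading.
- optics.camera_model(name): a dict with "K" (3x3 intrinsics, pixels), "R" (3x3) and "t" (3): a world point X has camera coordinates R X + t. Camera axes: x right, y down, z forward; pixel columns grow to the right and rows downward; lengths in m; the calibration is good to about 2 mm. A picture is of the moment at which its call begins. camera_model takes no time and is no camera call.
A pose or a line that the arm cannot do raises r.PlanningError and nothing moves.
- r.finish_job(): hands the job in; it is judged then, once.
The state is a dict: "time_s": time; "joint_positions": joint angles; "dq": joint speeds; "tau": joint torques, N m; "eef_pos": TCP position; "eef_rot": TCP orientation; "contact_force": force on the tool from outside, world axes, zero at the start; "torque": the same for the moment, N m; "grip_width": finger opening in m; "grip_force": force on a finger pad.
Only numpy, scipy, OpenCV 4.12 (cv2) and the standard library are available. Lean on these libraries where they do the work, as an engineer would, in place of code of your own. Each camera call takes 0.05 s, during which the arm holds its last target. There are 200 camera calls.

TASK

Three hoe-blade blanks lean back side by side in the rest at the top of the steel slide, bright faces showing. Tip the broad solid blade (not the narrow one, not the three-pronged one) forward over the crest so that it goes down the ramp and ends lying flat on it with its dark face up, down against the stop at the foot. Leave the other two blades standing where they are.

Things in the scene. Friction and masses are not known exactly. Their poses are not given: they have to be found in the camera images.
- slide: Fixed steel slide, 320 mm wide (y). Origin on the bench; +x downhill, z up. x,z in mm: rest corner 0,137; its 4 mm back sheet leans back 35 deg to -29,178; a ledge rises to the crest 13,146; a slick 42 deg ramp (steel slides by itself) falls to the foot 162,12 with a 16 mm stop. Blades stand near y -100, 0, 100 in any order; one lying against the stop is centred near x 127, z 48.
- broad_blade: To turn over: flat steel, 100 x 72 x 6 mm, 0.3 kg, last 24 mm a tab 36 mm wide. Leans back 35 deg on the slide's back sheet, tab up, bright face downhill, dark face behind; tab top at slide x -57, z 219 mm; its upper half has free space behind. Pushed past the crest, it falls over by itself. Origin: mid length, width, thickness; x to the tab end, y across, z out of the dark face.
- narrow_blade: Bystander blade: same length (100 mm), thickness, faces, lean and axes as the broad blade, but its body is only 42 mm wide and its tab 28 mm. Origin at mid length, width and thickness.
- forked_blade: Bystander blade: same length (100 mm), width (72 mm), thickness, tab, faces, lean and axes as the broad blade, but its lower half is cut into three prongs 14 mm wide. Origin at mid length, width and thickness.

How it is judged:
By the outcome, as a careful person would: the job done as asked, in the order asked, and still so for the second after the job is handed in, with the robot touching nothing.
It also fails if it takes over 29 s, if anything falls off the work surface, if the arm or the gripper's body presses on something with over 40 N, if the wrist force passes 120 N, or if a joint passes its speed limit or range.

## Working session

There is one attempt and no reset: what is moved stays moved. The work goes in short steps, each a Python script; the robot and the scene stay as the last script left them, time stands still between calls to the robot, and variables do not carry over. Pictures are saved under pics/ and viewed, at most 10 in all, crops included, and the job is handed in when it is done.

```bash
mkdir -p pics
python3 - <<'E'
from workcell import r,optics
import cv2,numpy as np
for n in("scene","top"):
    p,d=optics.get_image(n); cv2.imwrite(f"pics/{n}0.png",p[...,::-1]); np.savez(f"{n}0.npz",p=p,d=d,**optics.camera_model(n))
    m=optics.camera_model(n);print(n,m["K"],-m["R"].T@m["t"],m["R"][2])
print(r.tip_extent,r.read_state()["eef_rot"],r.read_state()["time_s"])
E
```

```text
scene [[426.68424      0.         253.36490377]
 [  0.         426.68424    192.12215031]
 [  0.           0.           1.        ]] [ 0.86011066 -0.24596101  0.5700305 ] [-0.58414028  0.42635746 -0.69065147]
top [[470.89918389   0.         247.57937143]
 [  0.         470.89918389 184.66927047]
 [  0.           0.           1.        ]] [0.41025428 0.02925611 1.02111785] [ 9.89377892e-02  8.53390174e-04 -9.95093255e-01]
0.025 [ 9.90019478e-01  1.40929074e-01  3.12773725e-06 -6.55458789e-04] 0.1
```

View pics/scene0.png

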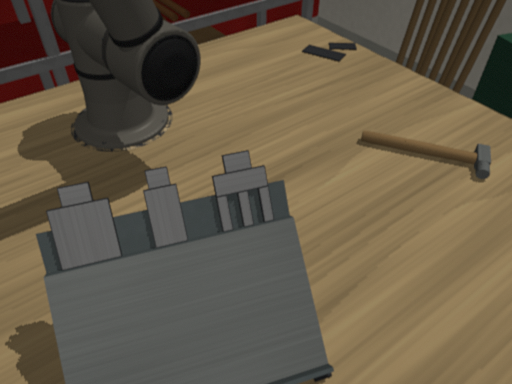

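View pics/top0.png

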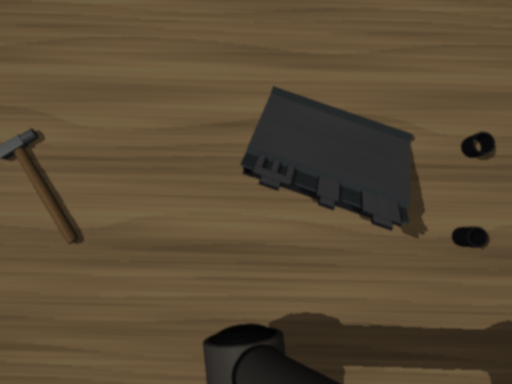

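The scene view shows the broad blade at left (tab at about 75,193), the narrow one in the middle (158,176) and the forked one at right (237,160). In the top view the broad blade is at the right end (385,212), nearest the robot, and downhill points away from the robot.

```bash
cat > m.py <<'E'
import numpy as np,cv2
def cloud(f):
    z=np.load(f);d=z["d"];v,u=np.mgrid[:384,:512];K=z["K"]
    c=np.stack([(u-K[0,2])/K[0,0]*d,(v-K[1,2])/K[1,1]*d,d],-1)
    P=(c-z["t"])@z["R"]; P[d==0]=np.nan
    return P,z["p"]
E
python3 - <<'E'
from m import *
T,_=cloud("top0.npz");S,_=cloud("scene0.npz")
def plane(A):
    A=A[~np.isnan(A).any(1)]
    for _ in range(4):
        c=A.mean(0);n=np.linalg.svd(A-c,full_matrices=False)[2][2];n*=np.sign(n[2]);e=(A-c)@n;A=A[abs(e)<max(2*e.std(),.001)]
    return c,n,e.std()
for nm,P,(a,b,c,d) in(("top",T,(115,155,280,390)),("scene",S,(260,350,90,270))):
    c0,n,s=plane(P[a:b,c:d].reshape(-1,3)); h=n[:2]/np.hypot(*n[:2])
    print(nm,c0,n,s,"slope",np.degrees(np.arccos(n[2])),"yaw",np.degrees(np.arctan2(h[1],h[0])))
    yv=np.array([-h[1],h[0]])
    # origin: x such that plane passes (x=.013,z=.146)
    xs=.013+(.146-c0[2])*149/134; x0=c0[:2]@h-xs
    M=P.reshape(-1,3);M=M[~np.isnan(M).any(1)]
    q=np.c_[M[:,:2]@h-x0,M[:,:2]@yv,M[:,2]]
    r=q[(abs((M-c0)@n)<.003)&(q[:,0]>.0)&(q[:,0]<.17)&(q[:,2]>.02)]
    yl,yh=np.percentile(r[:,1],[.3,99.7]);y0=(yl+yh)/2;print("width",yh-yl)
    o=h*x0+yv*y0;print("origin",o)
    q[:,1]-=y0
    t=q[(q[:,2]>.2)&(q[:,2]<.235)&(abs(q[:,1])<.16)&(abs(q[:,0]+.05)<.03)]
    for k in(-.1,0,.1):
        w=t[abs(t[:,1]-k)<.045]
        if len(w):print(k,len(w),"y",np.percentile(w[:,1],[2,50,98]),"x",np.percentile(w[:,0],[2,98]),"ztop",w[:,2].max())
    for zz in(.165,.185):
        w=q[(abs(q[:,2]-zz)<.006)&(q[:,1]<-.05)&(q[:,1]>-.16)&(abs(q[:,0]+.02)<.05)]
        print(zz,np.percentile(w[:,1],[2,98]) if len(w) else 0)
E
```

```text
top [ 0.60949462 -0.13782209  0.06730782] [ 0.63605346 -0.20797389  0.74309007] 0.0009103769104463885 slope 42.004688484564454 yaw -18.106476212644584
width 0.31815384661644486
origin [ 0.51069432 -0.11660721]
-0.1 302 y [-0.1377075  -0.10330404 -0.07203794] x [-0.05729782 -0.03681454] ztop 0.2239092494405841
0 208 y [-0.022383   -0.00381544  0.01287547] x [-0.05731242 -0.03649968] ztop 0.2250462478771194
0.1 292 y [0.06755548 0.09893404 0.1313776 ] x [-0.05708163 -0.03639772] ztop 0.22417791153924804
0.165 [-0.15711914 -0.05279926]
0.185 [-0.13999298 -0.0685424 ]
scene [ 0.57175601 -0.14772078  0.09608469] [ 0.63590376 -0.20940688  0.7428157 ] 0.0007798177789804672 slope 42.0281745203482 yaw -18.227020387953335
width 0.31790691009297345
origin [ 0.50987804 -0.11661415]
-0.1 822 y [-0.13348834 -0.10486857 -0.07585595] x [-0.0524433  -0.03524087] ztop 0.22250778261281298
0 526 y [-0.02212868 -0.00540703  0.01143771] x [-0.05275812 -0.03568342] ztop 0.22268478409685008
0.1 640 y [0.07032815 0.0980354  0.1282097 ] x [-0.05313605 -0.03592312] ztop 0.2224283105231455
0.165 [-0.15783631 -0.05260173]
0.185 [-0.13916046 -0.06998267]
```

Both views agree: origin about (0.510,-0.117), yaw -18.1°, slope 42.0°, width 318 mm, tab tops at z 0.22. The broad blade is centred at slide y of about -0.104. I'll push it with closed fingers from behind.

```bash
cat > h.py <<'E'
import numpy as np,cv2
from workcell import r,command_gripper,optics
from scipy.spatial.transform import Rotation as Ro
a=np.radians(-18.15);h=np.array([np.cos(a),np.sin(a),0]);yv=np.array([-h[1],h[0],0]);O=np.array([.5103,-.1166,0])
def W(x,y,ztip): return O+h*x+yv*y+[0,0,ztip+r.tip_extent]
Q=[Ro.from_matrix(np.c_[s*h,-s*yv,[0,0,-1]]).as_quat() for s in(1,-1)]
E
python3 - <<'E'
from h import *
y=-.104
P=W(-.095,y,.30)
q0=r.read_state()["joint_positions"]
Qc=min(Q,key=lambda q:abs(np.array(r.solve_ik(P,q))-q0).max())
command_gripper(0)
r.reach(P,Qc)
r.move_straight(W(-.095,y,.197),speed=.1)
print(r.move_straight(W(-.035,y,.197),speed=.06,max_force=20))
s=r.read_state();print(s["time_s"],s["eef_pos"],s["contact_force"],s["grip_width"])
for n in("scene",):
    p,d=optics.get_image(n);cv2.imwrite(f"pics/{n}1.png",p[...,::-1])
E
```

```text
False
4.7 [ 0.44494533 -0.20468695  0.22248944] [-2.7284157   1.02340959  5.13326935] 0.00010249235568973635
```

View pics/scene1.png

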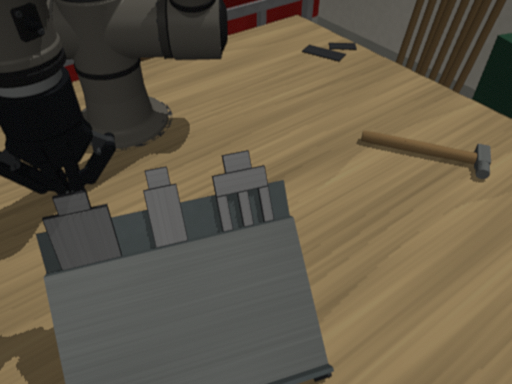

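The broad blade is tipping forward, with its tab now at about (72,203). The other two blades haven't moved. I'll keep pushing.

Run:
```python
from h import *
y=-.104
print(r.move_straight(W(.012,y,.197),speed=.06,max_force=20))
s=r.read_state();print(s["time_s"],s["eef_pos"],s["contact_force"])
r.hold(.6)
p,d=optics.get_image("scene");cv2.imwrite("pics/scene2.png",p[...,::-1])
```

```text
False
5.6833 [ 0.48897788 -0.2189615   0.22167108] [-0.54808906 -0.1513755   0.533202  ]
```

View pics/scene2.png

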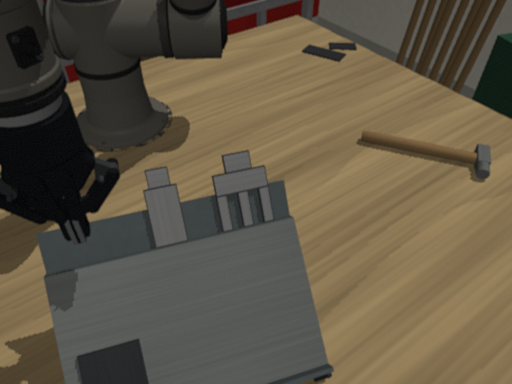

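The blade has gone over and its dark face is up low on the ramp, at about (112,365). The others are still standing. I'll retreat upward and check from the top view.

Run:
```python
from h import *
from m import cloud
r.move_straight(W(-.05,-.104,.30),speed=.15)
r.move_straight(W(-.13,-.104,.30),speed=.2)
p,d=optics.get_image("top");cv2.imwrite("pics/top3.png",cv2.resize(p[60:260,210:450,::-1],None,fx=3,fy=3)*1)
np.savez("top3.npz",p=p,d=d,**optics.camera_model("top"))
P,_=cloud("top3.npz");M=P.reshape(-1,3);M=M[~np.isnan(M).any(1)]-O
x=M@h;yy=M@yv;e=(x-.013)*np.sin(np.radians(42))+(M[:,2]-.146)*np.cos(np.radians(42))
k=(e>.0035)&(e<.012)&(x>.03)&(x<.16)&(abs(yy)<.155)
al=(x[k]-.013)/np.cos(np.radians(42))
print(k.sum(),"x",np.percentile(x[k],[1,50,99]),"y",np.percentile(yy[k],[1,50,99]),"e",np.percentile(e[k],[5,50,95]),"z",np.median(M[k,2]))
for l,hh in((.04,.06),(.06,.08),(.08,.1),(.1,.12),(.12,.14),(.14,.16)):
    w=k&(x>l)&(x<hh)
    if w.sum()>10: print(l,w.sum(),np.percentile(yy[w],[3,97]),np.median(e[w]))
print(r.read_state()["time_s"])
```

```text
819 x [0.08924208 0.11896674 0.15809375] y [-0.13916328 -0.10403565 -0.06833047] e [0.00447338 0.00625746 0.00785112] z 0.05885261185192825
0.08 157 [-0.13797307 -0.06904025] 0.005949458115156167
0.1 258 [-0.13716852 -0.06993945] 0.00630518336322651
0.12 243 [-0.13790849 -0.07042192] 0.0063884577862864805
0.14 158 [-0.13629437 -0.07173095] 0.006312397512477065
7.8833
```

View pics/top3.png

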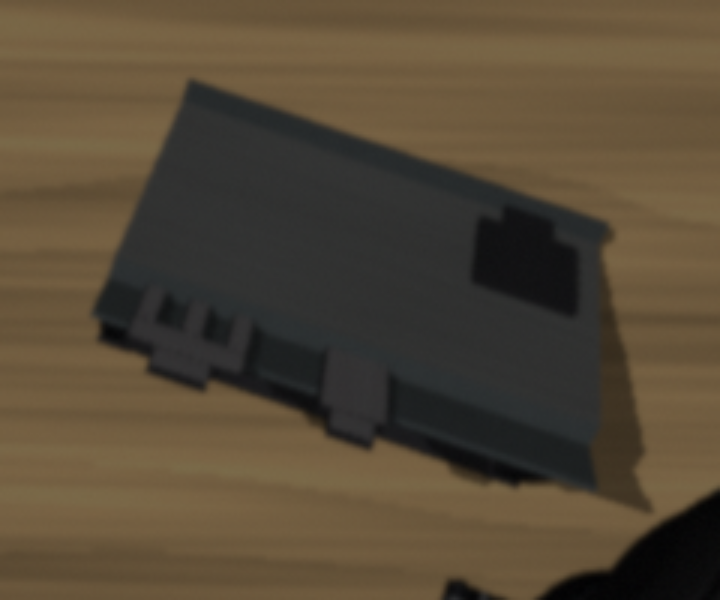

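The blade lies dark face up with its tab against the stop. It sits a uniform 6 mm above the ramp, and its top edge is at x of about 0.089, where 0.090 is expected. The other two blades are still standing and the arm is clear.

```bash
python3 -c "
from workcell import r
print(r.finish_job())"
```

```text
the job is handed in; nothing more can be done
None
```

The broad blade is down the ramp, lying flat with its dark face up against the stop; the other two are still standing, and I handed the job in after about 8 s of the 29 s allowed.

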